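Stack a processor cooler on the right board

ROBOT

A 6-joint arm with a two-finger parallel gripper is mounted at the origin on the work surface. World frame = base frame: x ahead of the robot, y to its left, z up, the work surface at z = 0. Lengths are in m, angles in degrees, forces in N, time in s.
With the tool pointing down it reaches from about 0.275 to 0.725 m from the base axis. Payload 15.9 kg.
Tool frame: the origin (TCP) lies at the very end of the fingers, on their centre line; the grasp point (between the pads) lies 19 mm behind it (r.grip_point_offset is the distance from the TCP to the grasp point, in m); x points along the fingers, y is the direction in which the jaws open and shut, and the axes are right-handed (so a half turn about x gives the same grasp; the last joint's range is limited). The gripper opens to 85 mm and grips with 20 to 120 N. Pads are 22 mm wide; open, the fingers measure 114 mm over their backs; the gripper's body (76 mm by 85 mm) begins 54 mm behind the grasp point. The pads swing forward as they close: fully open they stand 13 mm farther back than shut.
Start: joints at [64.515, 12.198, -1.971, 75.831, 0, 90], TCP at [0.215, 0.451, 0.231] pointing down, gripper open.
Joint ranges: [-170.91, 170.91], [-42.67, 98.43], [-65.05, 77.54], [-120.47, 116.71], [-90, 82.35], [-180, 180]. Speed limits (degrees/s): [108.29, 108.29, 136.94, 147.25, 180, 180].

INTERFACE

Orientations are given as [roll, pitch, yaw] about the fixed x, y, z axes, in that order (R = Rz(yaw) Ry(pitch) Rx(roll)).
In Python, from workcell import r gives the robot as it stands.
- The arm moves only by the shell command python3 -m creep 'ROWS' [FORCE]. ROWS is text: rows parted by semicolons, each of 7 numbers parted by spaces: the shift along the tool's x, y, z in m, then the turn, a rotation vector about the tool's x, y, z in rad, then the opening, from 0 (shut) to 1 (fully open). A call has 1 to 20 rows; each row shifts and turns the commanded pose from where the row before left it, along the tool's axes as they then stand; what a row does not reach is not made up. A row lasts 1/12 s, in which the tool goes at most 41.7 mm and 7.16 degrees, less where a joint would pass 70% of its speed; a pose out of reach is approached as far as the arm can. A call with a gripper value outside its range is refused whole. The fingers move at their own pace and stop on an object; FORCE is the grip in N (left out, the last holds). Time passes only in rows, so rows that do not move let the fingers close. It gives the time, the measured TCP pose, the force and the opening at its end, in the units of the state.
- r.observe(): the state, without advancing time (a new reading comes with each control period).
- r.capture(name): name is "scene" or "top"; returns a dict with "img" (384x512x3 uint8, red, green, blue), "fx", "fy", "cx", "cy" (pixels), "rvec" (rotation vector, rad) and "tvec" (3), from world to camera coordinates, as OpenCV has them. Camera axes: x right, y down, z forward; pixel columns grow to the right and rows downward; lengths in m; the calibration is good to about 2 mm. A picture is of the moment at which its call begins. There is no depth.
- r.hand_in(): hands the job in, once; it reports no verdict.
The state is a dict: "t": time; "joints": joint angles; "dq": joint speeds; "effort": joint torques, N m; "position": TCP position; "tcp_rot": TCP orientation; "ft_force": force on the tool from outside, world axes, zero at the start; "wrist_torque": the same for the moment, N m; "gripper_width": opening from 0.0 (shut) to 1.0 (fully open).
Only numpy, scipy, OpenCV 4.12 (cv2) and the standard library are available. Lean on these libraries where they do the work, as an engineer would, in place of code of your own. Each camera call takes 0.05 s, during which the arm holds its last target. There are 200 camera calls.

TASK

Build up the cooler on the green board, not the red one: set the processor on the black socket, then the finned heatsink on the processor, then the black fan with yellow blades on the heatsink, and last the red guard on the fan. Place them one at a time in that order, each lying flat, centred on the piece below and squared up with the green board, and lower each until it rests rather than dropping it. Let go of everything at the end, and leave the white fan, the tape roll and the jar where they are.

Things in the scene. Friction and masses are not known exactly. Their poses are not given: they have to be found in the camera images.
- chip_mid (a point): Processor: a flat square, 40 x 40 mm and 8 mm thick (3 mm green underside, 5 mm steel-grey lid with a tiny brass corner mark). Loose, about 50 g, starts flat on the table. The point is its centre, 4 mm above its underside; z points up, x and y lie along its square sides. Can be gripped across either pair of sides.
- heatsink_mid (a point): Heatsink: 60 x 60 mm, 35 mm tall, bright aluminium fins on an 8 mm copper-coloured base. Loose, about 160 g, starts upright on the table. The point is its centre, 17.5 mm above its underside; z points up, x and y lie along its square sides. Its four sides can all be gripped and its top acts as a flat surface.
- fan_mid (a point): Fan to be fitted: square black frame, 60 x 60 mm and 20 mm thick, yellow blades and hub. Loose, about 70 g, starts flat on the table. The point is its centre, 10 mm above its underside; z points up, x and y lie along its square sides. It acts as a solid block; all four sides can be gripped.
- guard_mid (a point): Guard: square red plastic grille on a thin grey mesh, 60 x 60 mm and 8 mm thick. Loose, about 30 g, starts flat on the table. The point is its centre, 4 mm above its underside; z points up, x and y lie along its square sides. It acts as a solid plate; all four sides can be gripped.
- green_board_socket (a point): Socket of the green board, the target: a flat-topped black square pad, 50 x 50 mm, with a brass-coloured middle and no rim, its top 14 mm above the table. The point is the centre of that top; z up, x and y along the board's sides. The board, 120 x 120 mm, is fixed; its surface is 8 mm above the table, and its other parts (blue memory slots, connectors) stay below 14 mm.
- red_board_socket (a point): Socket of the red board (white memory slots), otherwise identical to the green board; not to be used. The point is the centre of its top, 14 mm above the table.
- old_fan_mid (a point): Old fan, all white, the same size as the black one (60 x 60 x 20 mm), loose; to be left alone. The point is its centre, 10 mm above its underside.
- tape_mid (a point): Roll of orange tape lying flat, 60 mm across with a 38 mm hole, 18 mm high, loose; to be left alone. The point is its centre, 9 mm above its underside.
- jar_mid (a point): Small amber glass jar with a black cap, 42 mm across, 48 mm tall, loose; to be left alone. The point is its centre, 24 mm above its underside.
Not all that is in view belongs to the job. Several things look just like the part that bears guard_mid: the one meant starts farthest from the robot's base.

How it is judged:
By the outcome, as a careful person would: the job done as asked, in the order asked, and still so for the second after the job is handed in, with the robot touching nothing.
It also fails if it takes over 102 s, if anything falls off the work surface, if the arm or the gripper's body presses on something with over 40 N, if the wrist force passes 120 N, or if a joint passes its speed limit or range.

## Working session

There is one attempt and no reset: what is moved stays moved. The work goes in short steps, Python scripts to look and compute and a shell command to move; the robot and the scene stay as the last step left them, time stands still between calls to the robot, and variables do not carry over. Pictures are saved under pics/ and viewed, about 12 in all and at most 16, crops included, and the job is handed in when it is done.

```bash
mkdir -p pics; ls; python3 - <<'E'
from workcell import r
import cv2
print(r.observe())
for n in("scene","top"):
    c=r.capture(n); cv2.imwrite(f"pics/{n}0.png",c["img"][...,::-1]); print(n,[c[k] for k in("fx","fy","cx","cy","rvec","tvec")])
E
```

```text
pics
{'t': 0.0, 'joints': array([ 6.45149389e+01,  1.22265057e+01, -2.00925197e+00,  7.58305282e+01,
        2.29621990e-03,  9.00023573e+01]), 'dq': array([-0.09799003, -0.0319727 , -0.02070175,  0.01968378, -0.04078025,
        0.01055908]), 'effort': array([ 2.40810463e-03, -6.86159635e+01,  4.87115550e+01,  1.80166773e-02,
        2.30485639e-04,  4.67599489e-05]), 'position': array([0.21497892, 0.45104466, 0.2307943 ]), 'tcp_rot': array([ -91.98163919,   89.93367431, -117.46905897]), 'ft_force': array([-0.17039382,  0.88986256, -0.40232774]), 'wrist_torque': array([ 0.00610191,  0.0005275 , -0.02322201]), 'gripper_width': 1.0014577126964443}
scene [378.37851889817773, 378.37851889817773, 256.03726035010254, 185.16755178272996, array([ 2.08180849,  1.19187759, -0.49396361]), array([-0.22010407, -0.22796395,  1.18185857])]
top [409.19007188833933, 409.19007188833933, 260.73036005632514, 186.59361398352334, array([ 2.11271473, -2.16607866,  0.16053092]), array([0.02442861, 0.43982943, 1.02467142])]
```

View pics/top0.png

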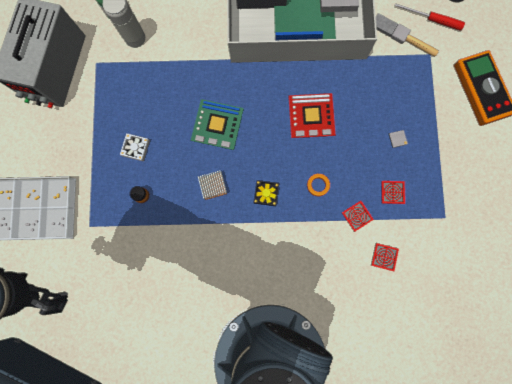

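View pics/scene0.png

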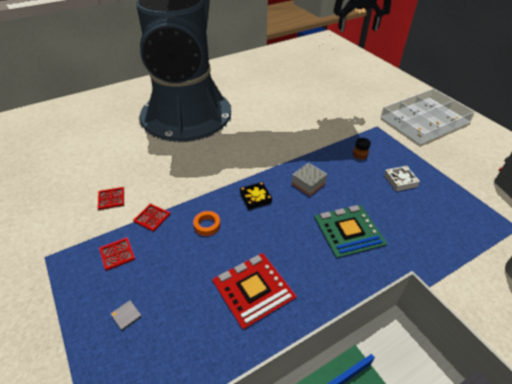

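Top view: chip (398,139), heatsink (213,184), black fan (267,193), farthest guard (393,192), green socket (217,124); the scene view agrees. Next I'll measure by masks in both views.

```bash
cat > h.py <<'E'
import cv2, numpy as np
from workcell import r
def ray(c,px,z):
    R=cv2.Rodrigues(np.array(c["rvec"]))[0]; o=-R.T@c["tvec"]
    px=np.atleast_2d(px).astype(float)
    d=np.c_[(px[:,0]-c["cx"])/c["fx"],(px[:,1]-c["cy"])/c["fy"],np.ones(len(px))]@R
    return (o+d*((z-o[2])/d[:,2])[:,None])[:,:2]
def proj(c,p):
    K=np.array([[c["fx"],0,c["cx"]],[0,c["fy"],c["cy"]],[0,0,1]])
    return cv2.projectPoints(np.array([p],float),np.array(c["rvec"]),np.array(c["tvec"]),K,None)[0].ravel()
def mask(c,kind,s=4):
    im=cv2.resize(c["img"],None,fx=s,fy=s,interpolation=cv2.INTER_CUBIC)
    h=cv2.cvtColor(im,cv2.COLOR_RGB2HSV).astype(int); H,S,V=h[...,0],h[...,1],h[...,2]
    m={"grey":(S<95)&(V>100),"red":((H<8)|(H>170))&(S>110)&(V>80),"green":(H>45)&(H<90)&(S>60),
       "dark":(V<60)|((H>18)&(H<35)&(S>130)),"brass":(H>12)&(H<30)&(S>100)&(V>110),
       "notblue":~((H>100)&(H<125)&(S>100))}[kind]
    return (m*255).astype(np.uint8)
def find(c,kind,px,z,win=30,s=4,close=9):
    m=mask(c,kind,s); w=np.zeros_like(m); x,y=[int(v*s) for v in px]; k=win*s
    w[max(0,y-k):y+k,max(0,x-k):x+k]=255; m&=w
    m=cv2.morphologyEx(m,cv2.MORPH_CLOSE,np.ones((close,close)))
    cs=[q for q in cv2.findContours(m,cv2.RETR_EXTERNAL,cv2.CHAIN_APPROX_NONE)[0] if len(q)>40]
    q=max(cs,key=cv2.contourArea)[:,0]
    P=ray(c,(q+0.5)/s-0.5,z)
    (cx,cy),(a,b),t=cv2.minAreaRect((P*1000).astype(np.float32))
    t=(t+45)%90-45
    return np.round([cx,cy,a,b,t],1)
E
python3 - <<'E'
from h import *
T=r.capture("top");S=r.capture("scene")
for n,k,pt,ps,z,w in [("chip","grey",(398,139),(126,314),.008,18),("sink top","grey",(213,184),(309,178),.035,24),("sink mid","notblue",(213,184),(309,178),.0175,24),
 ("fan","dark",(267,193),(256,195),.020,20),("guard","red",(393,192),(117,254),.008,20),
 ("gbrass","brass",(217,124),(350,228),.014,16),("gboard","green",(217,124),(350,231),.008,38)]:
    print(n,"top",find(T,k,pt,z,w),"scene",find(S,k,ps,z,w))
for g in[(393,192),(357,215),(385,257)]: p=ray(T,g,.008)[0]; print(p,np.hypot(*p))
out=[cv2.resize(T["img"][85:215,180:300],None,fx=4,fy=4,interpolation=2),cv2.resize(T["img"][85:215,355:435],None,fx=4,fy=4,interpolation=2)]
cv2.imwrite("pics/crop1.png",np.hstack(out)[...,::-1])
E
```

```text
chip top [ 566.7 -359.6   43.8   45.    11.9] scene [ 569.3 -359.7   43.2   42.5   11.6]
sink top top [448.  139.9  68.   65.2  13.7] scene [454.7 138.4  64.8  68.9  14.1]
sink mid top [451.  141.4  69.7  67.4  14.3] scene [451.8 141.2  85.1  96.8  14.4]
fan top [425.3  -0.   56.8  59.9  -8.5] scene [438.3  -5.5  65.2  75.9  -9.4]
guard top [ 421.5 -335.    61.2   60.9   -3.1] scene [ 426.8 -335.7   60.    63.8   -3. ]
gbrass top [620.1 128.8  38.9  38.3 -13.9] scene [622.1 128.6  39.1  38.5 -13.7]
gboard top [619.8 128.5 120.  119.9 -14. ] scene [623.4 127.3 120.8 120.4 -13.9]
[ 0.42100947 -0.33532422] 0.5382297922617264
[ 0.36264629 -0.23674172] 0.4330807976937737
[ 0.25257942 -0.30224757] 0.39389079041336855
```

View pics/crop1.png

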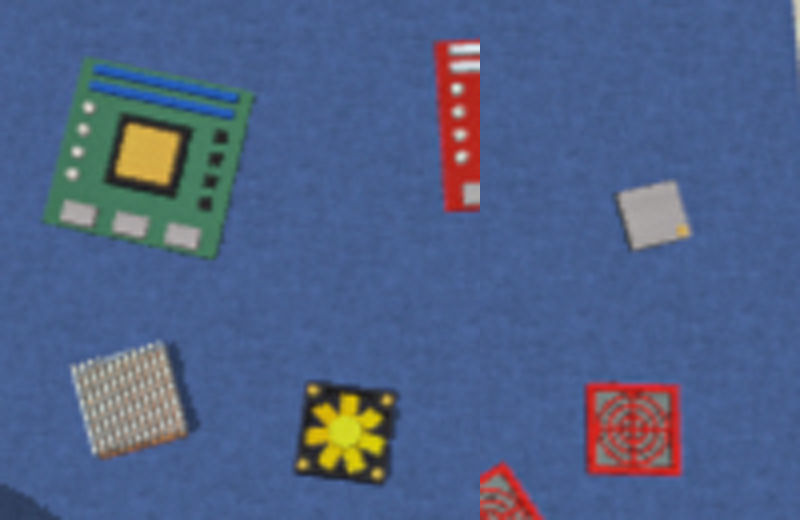

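```bash
cat >> h.py <<'E'
from scipy.spatial.transform import Rotation as Ro
def plan(x,y,z,jaw,w=None):
    """tool-axis moves to TCP (m) with jaws along world yaw jaw (deg, mod 180)"""
    s=r.observe(); R=Ro.from_euler("xyz",s["tcp_rot"],degrees=True).as_matrix()
    a=np.radians(jaw); best=None
    for sg in(1,-1):
        Y=sg*np.array([np.cos(a),np.sin(a),0]); X=np.array([0,0,-1.]); G=np.c_[X,Y,np.cross(X,Y)]
        v=Ro.from_matrix(R.T@G).as_rotvec(); d=np.array([x,y,z])-s["position"]
        print("turn",v.round(4),"deg %.1f"%np.degrees(v[0]),"shift now",(R.T@d).round(4),"shift after turn",(G.T@d).round(4))
    print("j",s["joints"].round(1),"pos",s["position"].round(4),"g %.3f"%s["gripper_width"],"F",s["ft_force"].round(1),"t %.1f"%s["t"])
E
python3 -c "
from h import *
plan(.568,-.3597,.15,11.8);plan(.568,-.3597,.15,101.8)"
```

```text
turn [9.2e-01 3.0e-04 6.0e-04] deg 52.7 shift now [ 0.0814 -0.5801  0.6675] shift after turn [0.081  0.1796 0.8659]
turn [-2.2216e+00 -7.0000e-04  4.0000e-04] deg -127.3 shift now [ 0.0814 -0.5801  0.6675] shift after turn [ 0.081  -0.1796 -0.8659]
j [64.5 12.2 -2.  75.8 -0.  90. ] pos [0.2151 0.4512 0.231 ] g 1.004 F [-0.7 -0.1  0. ] t 0.2
turn [-6.508e-01 -2.000e-04  6.000e-04] deg -37.3 shift now [ 0.0814 -0.5801  0.6675] shift after turn [ 0.081  -0.8659  0.1796]
turn [2.4908e+00 8.0000e-04 2.0000e-04] deg 142.7 shift now [ 0.0814 -0.5801  0.6675] shift after turn [ 0.081   0.8659 -0.1796]
j [64.5 12.2 -2.  75.8 -0.  90. ] pos [0.2151 0.4512 0.231 ] g 1.004 F [-0.7 -0.1  0. ] t 0.2
```

```bash
R='0.010 0 0 0.115 0 0 1'; M='0 0.0069 0.0333 0 0 0 1'
python3 -m creep '0.010 0 0 0.115 0 0 1;0.010 0 0 0.115 0 0 1;0.010 0 0 0.115 0 0 1;0.010 0 0 0.115 0 0 1;0.010 0 0 0.115 0 0 1;0.010 0 0 0.115 0 0 1;0.010 0 0 0.115 0 0 1;0.010 0 0 0.115 0 0 1' 40
python3 -m creep '0 0.0069 0.0333 0 0 0 1;0 0.0069 0.0333 0 0 0 1;0 0.0069 0.0333 0 0 0 1;0 0.0069 0.0333 0 0 0 1;0 0.0069 0.0333 0 0 0 1;0 0.0069 0.0333 0 0 0 1;0 0.0069 0.0333 0 0 0 1;0 0.0069 0.0333 0 0 0 1;0 0.0069 0.0333 0 0 0 1;0 0.0069 0.0333 0 0 0 1;0 0.0069 0.0333 0 0 0 1;0 0.0069 0.0333 0 0 0 1;0 0.0069 0.0333 0 0 0 1'
python3 -m creep '0 0.0069 0.0333 0 0 0 1;0 0.0069 0.0333 0 0 0 1;0 0.0069 0.0333 0 0 0 1;0 0.0069 0.0333 0 0 0 1;0 0.0069 0.0333 0 0 0 1;0 0.0069 0.0333 0 0 0 1;0 0.0069 0.0333 0 0 0 1;0 0.0069 0.0333 0 0 0 1;0 0.0069 0.0333 0 0 0 1;0 0.0069 0.0333 0 0 0 1;0 0.0069 0.0333 0 0 0 1;0 0.0069 0.0333 0 0 0 1;0 0.0069 0.0333 0 0 0 1;0 0 0 0 0 0 0.75;0 0 0 0 0 0 0.75;0 0 0 0 0 0 0.75'
python3 -c "
from h import *
plan(.568,-.3597,.03,11.8)"
```

```text
t: 0.87
position: [0.2151, 0.4512, 0.1507]
tcp_rot: [-36.3, 90.0, -114.8]
ft_force: [0.2, 0.4, -0.4]
gripper_width: 1.002
t: 1.95
position: [0.3917, 0.0442, 0.1514]
tcp_rot: [93.9, 90.0, 15.7]
ft_force: [0.5, 0.6, 0.3]
gripper_width: 0.995
t: 3.28
position: [0.5675, -0.359, 0.1508]
tcp_rot: [-143.6, 89.9, 138.1]
ft_force: [0.1, -0.2, 0.0]
gripper_width: 0.752
turn [-0.0001 -0.0009  0.0006] deg -0.0 shift now [0.1208 0.0004 0.0008] shift after turn [0.1208 0.0004 0.0007]
turn [3.1415e+00 1.0000e-03 1.4000e-03] deg 180.0 shift now [0.1208 0.0004 0.0008] shift after turn [ 0.1208 -0.0004 -0.0007]
j [-32.3  34.5  19.5  75.    0.   45.9] pos [ 0.5675 -0.359   0.1508] g 0.752 F [ 0.1 -0.2  0. ] t 3.3
```

```bash

python3 -m creep '0.03 0 0.001 0 0 0 0.75;0.03 0 0 0 0 0 0.75;0.03 0 0 0 0 0 0.7;0.03 0 0 0 0 0 0.7;0.01 0 0 0 0 0 0.7;0.005 0 0 0 0 0 0.7;0 0 0 0 0 0 0.7'
python3 -c "
from h import *
for n in('scene','top'):
  c=r.capture(n);x,y=proj(c,[.568,-.36,.03]).astype(int);print(n,x,y)
  cv2.imwrite(f'pics/{n}1.png',cv2.resize(c['img'][max(0,y-55):y+55,max(0,x-70):x+70],None,fx=5,fy=5,interpolation=2)[...,::-1])"
```

```text
t: 3.87
position: [0.5679, -0.3597, 0.0167]
tcp_rot: [-136.2, 90.0, 145.6]
ft_force: [-0.6, -0.2, -0.0]
gripper_width: 0.701
scene 121 307
top 400 135
```

View pics/scene1.png

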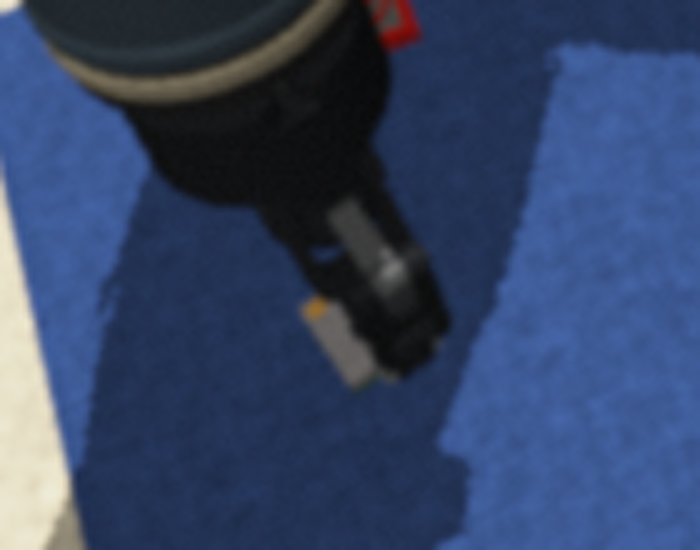

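The chip shows at crop (340,345) between the jaws, with the near finger at (410,350) beyond it. Now feeling for the table.

```bash
for k in 1 2 3; do
python3 -m creep '0.003 0 0 0 0 0 0.65;0 0 0 0 0 0 0.65;0 0 0 0 0 0 0.65' | grep -E 'posi|force|width';done
python3 -m creep '0.002 0 0 0 0 0 0.65;0 0 0 0 0 0 0.65;0 0 0 0 0 0 0.65' | grep -E 'posi|force|width'
```

```text
position: [0.5684, -0.3606, 0.014]
ft_force: [0.6, -0.1, -0.7]
gripper_width: 0.655
position: [0.5679, -0.3604, 0.0101]
ft_force: [0.5, -0.9, 0.1]
gripper_width: 0.649
position: [0.5679, -0.3603, 0.007]
ft_force: [-0.2, 0.2, 0.1]
gripper_width: 0.65
position: [0.5679, -0.3604, 0.0052]
ft_force: [-0.5, -0.6, -0.7]
gripper_width: 0.649
```

```bash
for k in 1 2 3 4; do
case $(python3 -c "
from workcell import r
print(int(r.observe()['ft_force'][2]>4))") in 0) python3 -m creep '0.0015 0 0 0 0 0 0.6;0 0 0 0 0 0 0.6;0 0 0 0 0 0 0.6' | grep -E 'posi|force|width';; *) echo contact;; esac; done
```

```text
position: [0.568, -0.3604, 0.0037]
ft_force: [0.5, -1.4, 0.1]
gripper_width: 0.6
position: [0.568, -0.3604, 0.0022]
ft_force: [0.2, -0.6, 0.2]
gripper_width: 0.597
position: [0.568, -0.3604, 0.0007]
ft_force: [0.0, -0.5, 0.1]
gripper_width: 0.601
position: [0.568, -0.3604, -0.0008]
ft_force: [-0.2, -0.2, 0.1]
gripper_width: 0.6
```

```bash
for k in 1 2 3 4 5; do
case $(python3 -c "
from workcell import r
print(int(r.observe()['ft_force'][2]>3))") in 0) python3 -m creep '0.001 0 0 0 0 0 0.55;0 0 0 0 0 0 0.55;0 0 0 0 0 0 0.55' | grep -E 'posi|force|width';; *) echo contact;; esac; done
```

```text
position: [0.568, -0.3604, -0.0017]
ft_force: [0.4, 0.8, -0.6]
gripper_width: 0.553
position: [0.5682, -0.3605, -0.0024]
ft_force: [-0.9, 0.2, 3.4]
gripper_width: 0.548
contact
contact
contact
```

```bash

python3 -m creep '-0.003 0 0 0 0 0 0.55;0 0 0 0 0 0 0.4;0 0 0 0 0 0 0.3;0 0 0 0 0 0 0.3;0 0 0 0 0 0 0.3;0 0 0 0 0 0 0.3;0 0 0 0 0 0 0.3' 25
python3 -m creep '0 0 0 0 0 0 0.7;0 0 0 0 0 0 0.7;0 0 0 0 0 0 0.7;-0.02 0 0 0 0 0 0.7'
python3 -m creep '0 0 0 -0.1205 0 0 0.7;0 0 0 -0.1205 0 0 0.7;0 0 0 -0.1205 0 0 0.7;0 0 0 -0.1205 0 0 0.7;0 0 0 -0.1205 0 0 0.7;0 0 0 -0.1205 0 0 0.7;0 0 0 -0.1205 0 0 0.7;0 0 0 -0.1205 0 0 0.7;0 0 0 -0.1205 0 0 0.7;0 0 0 -0.1205 0 0 0.7;0 0 0 -0.1205 0 0 0.7;0 0 0 -0.1205 0 0 0.7;0 0 0 -0.1250 0 0 0.7;0 0 0 0 0 0 0.7'
python3 -c "
from h import *
plan(.568,-.3604,.0005,101.8)"
```

```text
t: 7.05
position: [0.5682, -0.3606, 0.001]
tcp_rot: [44.0, 90.0, -34.2]
ft_force: [-2.1, 1.2, 8.4]
gripper_width: 0.459
t: 7.38
position: [0.566, -0.3592, 0.0168]
tcp_rot: [-134.3, 89.7, 147.5]
ft_force: [-1.1, 0.9, -0.6]
gripper_width: 0.703
t: 8.55
position: [0.568, -0.3604, 0.0202]
tcp_rot: [133.9, 90.0, 146.1]
ft_force: [1.1, -0.4, -0.4]
gripper_width: 0.703
turn [ 0.0068 -0.0001 -0.0001] deg 0.4 shift now [ 0.0197 -0.      0.    ] shift after turn [0.0197 0.     0.    ]
turn [-3.1348e+00  2.0000e-04 -2.0000e-04] deg -179.6 shift now [ 0.0197 -0.      0.    ] shift after turn [ 0.0197 -0.     -0.    ]
j [-32.4  38.5   7.1  58.6   0.  -44.6] pos [ 0.568  -0.3604  0.0202] g 0.703 F [ 1.1 -0.4 -0.4] t 8.6
```

```bash

python3 -m creep '0.0172 0 0 0.0065 0 0 0.65;0 0 0 0 0 0 0.6;0 0 0 0 0 0 0.3;0 0 0 0 0 0 0.3;0 0 0 0 0 0 0.3;0 0 0 0 0 0 0.3;0 0 0 0 0 0 0.3' 30
python3 -m creep '-0.030 0 0 0 0 0 0.3;-0.030 0 0 0 0 0 0.3;-0.030 0 0 0 0 0 0.3;-0.030 0 0 0 0 0 0.3;0 0 0 0 0 0 0.3'
python3 -c "
from h import *
plan(.6215,.1283,.12,76.1)"
```

```text
t: 9.13
position: [0.5683, -0.3606, 0.0036]
tcp_rot: [-41.5, 90.0, -30.1]
ft_force: [0.1, -0.8, -0.3]
gripper_width: 0.449
t: 9.55
position: [0.5703, -0.3619, 0.1299]
tcp_rot: [-43.8, 89.5, -32.4]
ft_force: [1.0, -1.0, 0.4]
gripper_width: 0.454
turn [0.4419 0.0074 0.0045] deg 25.3 shift now [0.008  0.4704 0.1472] shift after turn [ 0.0099  0.4881 -0.0681]
turn [-2.6996 -0.0061  0.0101] deg -154.7 shift now [0.008  0.4704 0.1472] shift after turn [ 0.0099 -0.4881  0.0681]
j [-32.4  34.8  16.9  71.6   0.  -43.8] pos [ 0.5703 -0.3619  0.1299] g 0.454 F [ 1.  -1.   0.4] t 9.6
```

```bash

python3 -m creep '0 0 0 0.112 0 0 0.3;0 0 0 0.112 0 0 0.3;0 0 0 0.112 0 0 0.3;0 0 0 0.112 0 0 0.3;0 0.0325 -0.0044 0 0 0 0.3;0 0.0325 -0.0044 0 0 0 0.3;0 0.0325 -0.0044 0 0 0 0.3;0 0.0325 -0.0044 0 0 0 0.3;0 0.0325 -0.0044 0 0 0 0.3;0 0.0325 -0.0044 0 0 0 0.3;0 0.0325 -0.0044 0 0 0 0.3;0 0.0325 -0.0044 0 0 0 0.3;0 0.0325 -0.0044 0 0 0 0.3'
python3 -m creep '0 0.0325 -0.0044 0 0 0 0.3;0 0.0325 -0.0044 0 0 0 0.3;0 0.0325 -0.0044 0 0 0 0.3;0 0.0325 -0.0044 0 0 0 0.3;0 0.0325 -0.0044 0 0 0 0.3;0 0.0325 -0.0044 0 0 0 0.3;0.03 0 0 0 0 0 0.3;0.03 0 0 0 0 0 0.3;0.02 0 0 0 0 0 0.3;0 0 0 0 0 0 0.3;0 0 0 0 0 0 0.3;0 0 0 0 0 0 0.3'
python3 -c "
from h import *
plan(.6215,.1283,.0175,76.1)
for n in('scene','top'):
  c=r.capture(n);x,y=proj(c,[.6215,.1283,.03]).astype(int);print(n,x,y)
  cv2.imwrite(f'pics/{n}2.png',cv2.resize(c['img'][max(0,y-55):y+55,max(0,x-70):x+70],None,fx=5,fy=5,interpolation=2)[...,::-1])"
```

```text
t: 10.63
position: [0.6015, -0.0656, 0.1233]
tcp_rot: [11.2, 90.0, -3.0]
ft_force: [0.7, 0.7, -1.4]
gripper_width: 0.456
t: 11.63
position: [0.6247, 0.1284, 0.0447]
tcp_rot: [25.9, 89.9, 11.7]
ft_force: [0.1, -0.2, -0.4]
gripper_width: 0.451
turn [-0.0061  0.0017 -0.0008] deg -0.3 shift now [ 0.0272 -0.0009 -0.0032] shift after turn [ 0.0272 -0.0008 -0.0031]
turn [ 3.1355e+00 -1.2000e-03 -2.6000e-03] deg 179.7 shift now [ 0.0272 -0.0009 -0.0032] shift after turn [0.0272 0.0008 0.0031]
j [11.6 33.4  1.8 58.3  0.  25.9] pos [0.6247 0.1284 0.0447] g 0.451 F [ 0.1 -0.2 -0.4] t 11.6
scene 350 222
top 215 120
```

View pics/scene2.png

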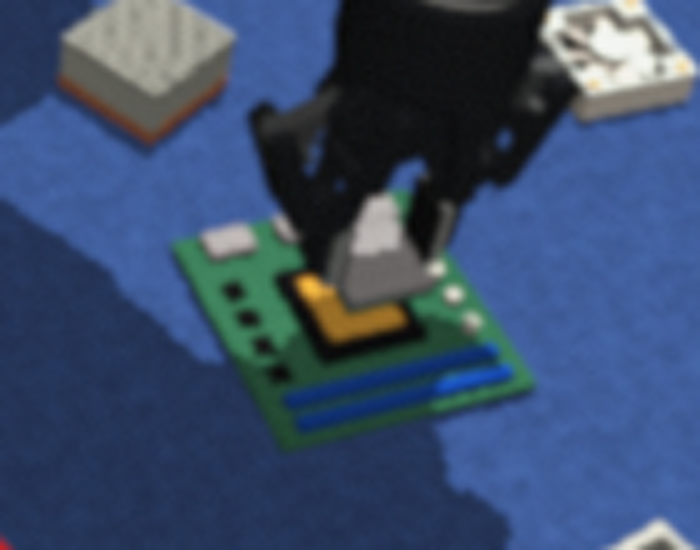

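The chip is held level at (385,265), above the socket (350,315). Correcting and lowering.

```bash

python3 -m creep '0.012 -0.0008 -0.0030 -0.006 0 0 0.3;0.012 0 0 0 0 0 0.3;0 0 0 0 0 0 0.3;0 0 0 0 0 0 0.3'
python3 -c "
from h import *
plan(.6215,.1283,.0175,76.1)"
```

```text
t: 12.07
position: [0.621, 0.1282, 0.0199]
tcp_rot: [24.1, 90.0, 10.2]
ft_force: [0.3, 0.5, -0.9]
gripper_width: 0.453
turn [ 0.      0.0004 -0.0002] deg 0.0 shift now [0.0024 0.0002 0.0005] shift after turn [0.0024 0.0002 0.0005]
turn [-3.1416e+00  3.0000e-04  6.0000e-04] deg -180.0 shift now [0.0024 0.0002 0.0005] shift after turn [ 0.0024 -0.0002 -0.0005]
j [11.7 34.2 -0.6 55.1 -0.  25.6] pos [0.621  0.1282 0.0199] g 0.453 F [ 0.3  0.5 -0.9] t 12.1
```

```bash
for k in 1 2 3 4 5 6; do
case $(python3 -c "
from workcell import r
print(int(r.observe()['ft_force'][2]>2.5))") in 0) python3 -m creep '0.0008 0 0 0 0 0 0.3;0 0 0 0 0 0 0.3;0 0 0 0 0 0 0.3' | grep -E 'posi|force';; *) echo contact;; esac; done
```

```text
position: [0.6213, 0.1283, 0.0191]
ft_force: [-0.7, 0.4, -0.9]
position: [0.6208, 0.1283, 0.0176]
ft_force: [-0.2, 0.3, 0.1]
position: [0.6208, 0.1283, 0.0168]
ft_force: [0.9, -0.3, 0.3]
position: [0.6209, 0.1283, 0.0166]
ft_force: [-3.4, -1.0, 10.6]
contact
contact
```

```bash

python3 -m creep '-0.0005 0 0 0 0 0 0.6;0 0 0 0 0 0 0.6;0 0 0 0 0 0 0.6;-0.01 0 0 0 0 0 0.6;-0.03 0 0 0 0 0 1;-0.03 0 0 0 0 0 1;-0.03 0 0 0 0 0 1;0 0 0 0 0 0 1'
python3 -c "
from h import *
plan(.4515,.1395,.12,14)
plan(.4515,.1395,.12,104)"
```

```text
t: 13.73
position: [0.6234, 0.1288, 0.1232]
tcp_rot: [25.6, 89.5, 11.7]
ft_force: [1.7, 0.0, 0.9]
gripper_width: 1.002
turn [ 1.0841  0.0047 -0.0072] deg 62.1 shift now [ 0.0019 -0.0309 -0.1695] shift after turn [ 0.0032 -0.1642 -0.0519]
turn [-2.0574  0.0082  0.0054] deg -117.9 shift now [ 0.0019 -0.0309 -0.1695] shift after turn [0.0032 0.1642 0.0519]
j [11.7 30.1  8.1 67.6  0.  25.6] pos [0.6234 0.1288 0.1232] g 1.002 F [1.7 0.  0.9] t 13.7
turn [-0.4866  0.0081 -0.0017] deg -27.9 shift now [ 0.0019 -0.0309 -0.1695] shift after turn [ 0.0032  0.0519 -0.1642]
turn [ 2.6549e+00 -2.3000e-03 -1.1000e-02] deg 152.1 shift now [ 0.0019 -0.0309 -0.1695] shift after turn [ 0.0032 -0.0519  0.1642]
j [11.7 30.1  8.1 67.6  0.  25.6] pos [0.6234 0.1288 0.1232] g 1.002 F [1.7 0.  0.9] t 13.7
```

```bash

python3 -m creep '0 0 0 0.1205 0 0 1;0 0 0 0.1205 0 0 1;0 0 0 0.1205 0 0 1;0 0 0 0.1205 0 0 1;0 0 0 0.1205 0 0 1;0 0 0 0.1205 0 0 1;0 0 0 0.1205 0 0 1;0 0 0 0.1205 0 0 1;0 0 0 0.1205 0 0 1;0 -0.0323 -0.0104 0 0 0 1;0 -0.0323 -0.0104 0 0 0 1;0 -0.0323 -0.0104 0 0 0 1;0 -0.0323 -0.0104 0 0 0 1;0 -0.0323 -0.0104 0 0 0 1;0 0 0 0 0 0 1;0 0 0 0 0 0 1;0 0 0 0 0 0 1'
python3 -c "
from h import *
plan(.4515,.1395,.025,14)
out=[]
for n in('scene','top'):
  c=r.capture(n);x,y=proj(c,[.6215,.1283,.02]).astype(int)
  out.append(cv2.resize(c['img'][y-35:y+35,x-35:x+35],(390,390),interpolation=2))
  print(n,find(c,'grey',(x,y),.022,13))
cv2.imwrite('pics/chip.png',np.hstack(out)[...,::-1])
cv2.imwrite('pics/sc3.png',r.capture('scene')['img'][...,::-1])
"
```

```text
t: 15.15
position: [0.4522, 0.14, 0.1172]
tcp_rot: [90.2, 89.9, 14.2]
ft_force: [-0.1, -0.2, -1.1]
gripper_width: 1.002
turn [-0.0001 -0.     -0.0016] deg -0.0 shift now [ 0.0922 -0.001   0.0003] shift after turn [ 0.0922 -0.0008  0.0003]
turn [ 3.1415e+00 -2.6000e-03  0.0000e+00] deg 180.0 shift now [ 0.0922 -0.001   0.0003] shift after turn [ 0.0922  0.0008 -0.0003]
j [ 17.2  12.1 -19.   58.8  -0.   93.2] pos [0.4522 0.14   0.1172] g 1.002 F [-0.1 -0.2 -1.1] t 15.2
scene [623.5 128.1  44.   44.3 -14. ]
top [621.8 124.1  39.4  43.5 -15.2]
```

View pics/chip.png

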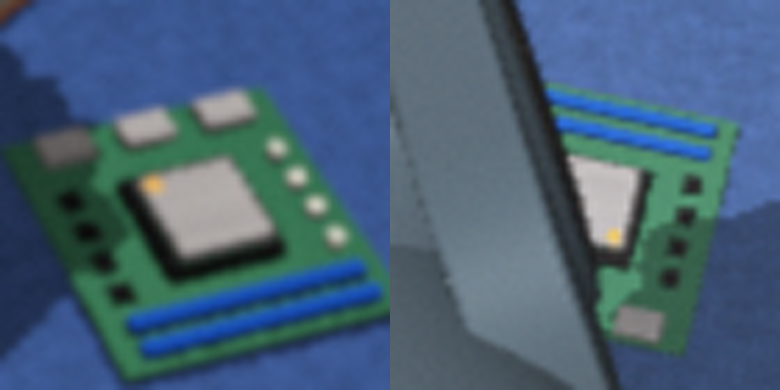

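The chip sits flat and centred: the lid (left crop ~(210,210)) is inside an even black rim and reads within ~1.5 mm of the socket. Next is the heatsink.

```bash

python3 -m creep '0.03 -0.0008 0.0003 0 0 0 1;0.03 0 0 0 0 0 1;0.03 0 0 0 0 0 1;0.015 0 0 0 0 0 1;0 0 0 0 0 0 1;0 0 0 0 0 0 0.5;0 0 0 0 0 0 0.5;0 0 0 0 0 0 0.5;0 0 0 0 0 0 0.5;0 0 0 0 0 0 0.5' 30
python3 -m creep '0 0 0 0 0 0 1;0 0 0 0 0 0 1;0 0 0 0 0 0 1;-0.02 0 0 0 0 0 1;-0.02 0 0 0 0 0 1;0 0 0 0 0 0 1'
python3 -m creep '0 0 0 -0.1205 0 0 1;0 0 0 -0.1205 0 0 1;0 0 0 -0.1205 0 0 1;0 0 0 -0.1205 0 0 1;0 0 0 -0.1205 0 0 1;0 0 0 -0.1205 0 0 1;0 0 0 -0.1205 0 0 1;0 0 0 -0.1205 0 0 1;0 0 0 -0.1205 0 0 1;0 0 0 -0.1205 0 0 1;0 0 0 -0.1205 0 0 1;0 0 0 -0.1205 0 0 1;0 0 0 -0.1248 0 0 1;0 0 0 0 0 0 1;0 0 0 0 0 0 1'
python3 -c "
from h import *
plan(.4515,.1395,.012,104)"
```

```text
t: 16.13
position: [0.452, 0.1395, 0.0127]
tcp_rot: [90.7, 89.9, 14.7]
ft_force: [0.1, -0.8, 7.9]
gripper_width: 0.693
t: 16.63
position: [0.4525, 0.1398, 0.0544]
tcp_rot: [93.0, 89.8, 17.0]
ft_force: [0.8, 0.2, 1.1]
gripper_width: 0.998
t: 17.88
position: [0.4507, 0.1392, 0.0513]
tcp_rot: [-170.8, 90.0, -157.0]
ft_force: [1.1, -0.7, 0.3]
gripper_width: 0.996
turn [-0.0043 -0.0001  0.    ] deg -0.2 shift now [0.0393 0.0001 0.0008] shift after turn [0.0393 0.0001 0.0008]
turn [3.1373e+00 0.0000e+00 2.0000e-04] deg 179.8 shift now [0.0393 0.0001 0.0008] shift after turn [ 0.0393 -0.0001 -0.0008]
j [ 17.2  15.5 -25.   49.4  -0.    3.4] pos [0.4507 0.1392 0.0513] g 0.996 F [ 1.1 -0.7  0.3] t 17.9
```

```bash

python3 -m creep '0.02 0 0.0008 -0.004 0 0 1;0.0193 0 0 0 0 0 1;0 0 0 0 0 0 1;0 0 0 0 0 0 0.5;0 0 0 0 0 0 0.5;0 0 0 0 0 0 0.5;0 0 0 0 0 0 0.5;0 0 0 0 0 0 0.5;0 0 0 0 0 0 0.5' 40
python3 -m creep '-0.03 0 0 0 0 0 0.5;-0.03 0 0 0 0 0 0.5;-0.03 0 0 0 0 0 0.5;-0.018 0 0 0 0 0 0.5;0 0 0 0 0 0 0.5;0 0 0 0 0 0 0.5;0 0 0 0 0 0 0.5;0 0 0 0 0 0 0.5'
python3 -c "
from h import *
plan(.6210,.1283,.12,76.1)"
```

```text
t: 18.63
position: [0.4523, 0.1397, 0.0132]
tcp_rot: [2.4, 89.9, 16.6]
ft_force: [-1.9, -0.8, 8.7]
gripper_width: 0.69
t: 19.3
position: [0.4509, 0.1392, 0.1192]
tcp_rot: [-177.5, 89.9, -163.3]
ft_force: [-0.1, 0.0, -1.0]
gripper_width: 0.692
turn [ 4.904e-01 -1.500e-03  4.000e-04] deg 28.1 shift now [-0.001  -0.0523  0.1622] shift after turn [-0.0008  0.0302  0.1677]
turn [-2.6512e+00 -6.0000e-04 -2.0000e-03] deg -151.9 shift now [-0.001  -0.0523  0.1622] shift after turn [-0.0008 -0.0302 -0.1677]
j [ 17.2  12.  -18.8  59.3   0.    3. ] pos [0.4509 0.1392 0.1192] g 0.692 F [-0.1  0.  -1. ] t 19.3
```

```bash

python3 -m creep '0 0 0 0.1226 0 0 0.5;0 0 0 0.1226 0 0 0.5;0 0 0 0.1226 0 0 0.5;0 0 0 0.1226 0 0 0.5;0 0.0050 0.0279 0 0 0 0.5;0 0.0050 0.0280 0 0 0 0.5;0 0.0050 0.0280 0 0 0 0.5;0 0.0050 0.0279 0 0 0 0.5;0 0.0051 0.0279 0 0 0 0.5;0 0.0051 0.0279 0 0 0 0.5;0.02 0 0 0 0 0 0.5;0.02 0 0 0 0 0 0.5;0.02 0 0 0 0 0 0.5;0 0 0 0 0 0 0.5;0 0 0 0 0 0 0.5;0 0 0 0 0 0 0.5;0 0 0 0 0 0 0.5'
python3 -c "
from h import *
plan(.6210,.1283,.037,76.1)
out=[]
for n in('scene','top'):
  c=r.capture(n);x,y=proj(c,[.6215,.1283,.04]).astype(int)
  out.append(cv2.resize(c['img'][y-40:y+40,x-40:x+40],(390,390),interpolation=2))
cv2.imwrite('pics/sink.png',np.hstack(out)[...,::-1])"
```

```text
t: 20.72
position: [0.6222, 0.1287, 0.0614]
tcp_rot: [26.5, 89.9, 12.6]
ft_force: [-0.2, -0.5, -0.8]
gripper_width: 0.693
turn [ 0.0002  0.0015 -0.0008] deg 0.0 shift now [ 0.0244 -0.0007 -0.0011] shift after turn [ 0.0244 -0.0007 -0.001 ]
turn [-3.1413e+00  1.2000e-03  2.4000e-03] deg -180.0 shift now [ 0.0244 -0.0007 -0.0011] shift after turn [0.0244 0.0007 0.001 ]
j [11.7 32.4  2.7 60.2  0.  25.6] pos [0.6222 0.1287 0.0614] g 0.693 F [-0.2 -0.5 -0.8] t 20.7
```

View pics/sink.png

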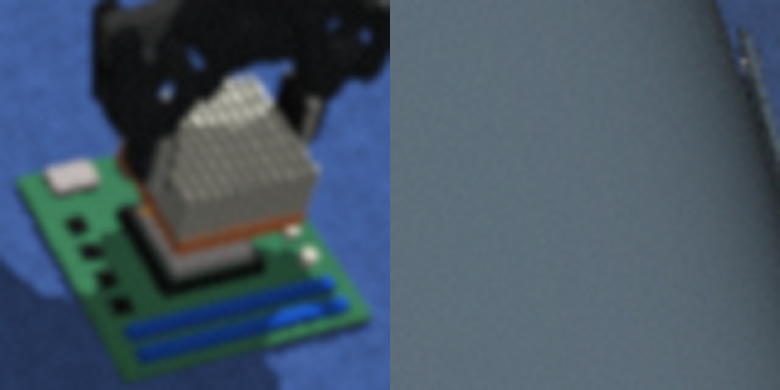

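The heatsink, at (240,170) in the left crop, is held upright and square above the chip. Lowering it.

```bash

python3 -m creep '0.012 -0.0004 -0.0006 0 0 0 0.5;0.010 0 0 0 0 0 0.5;0 0 0 0 0 0 0.5;0 0 0 0 0 0 0.5;0 0 0 0 0 0 0.5' | grep -E 'posi|force'
for k in 1 2 3 4 5 6 7; do
case $(python3 -c "
from workcell import r
print(int(r.observe()['ft_force'][2]>2.5))") in 0) python3 -m creep '0.0008 0 0 0 0 0 0.5;0 0 0 0 0 0 0.5;0 0 0 0 0 0 0.5' | grep -E 'posi|force';; *) echo contact;; esac; done
```

```text
position: [0.621, 0.1283, 0.0385]
ft_force: [0.0, -0.2, -1.3]
position: [0.621, 0.1283, 0.0376]
ft_force: [0.2, -0.3, -0.8]
position: [0.6208, 0.1283, 0.0365]
ft_force: [-0.8, 0.7, -0.9]
position: [0.6208, 0.1283, 0.0356]
ft_force: [0.0, 0.1, -0.6]
position: [0.6209, 0.1283, 0.0352]
ft_force: [-2.3, 0.0, 5.2]
contact
contact
contact
```

```bash

python3 -m creep '0 0 0 0 0 0 1;0 0 0 0 0 0 1;0 0 0 0 0 0 1;0 0 0 0 0 0 1;-0.025 0 0 0 0 0 1;-0.03 0 0 0 0 0 1;-0.03 0 0 0 0 0 1;-0.02 0 0 0 0 0 1;0 0 0 0 0 0 1;0 0 0 0 0 0 1;0 0 0 0 0 0 1'
python3 -c "
from h import *
T=r.capture('top');S=r.capture('scene')
print(ray(T,(266.6,193),.02))
for c,p in((T,(267,193)),(S,(256,195))):
  h=cv2.cvtColor(c['img'],cv2.COLOR_RGB2HSV).astype(int);m=(h[...,0]>20)&(h[...,0]<35)&(h[...,1]>150)&(h[...,2]>120)
  v,u=np.nonzero(m); k=(abs(u-p[0])<16)&(abs(v-p[1])<16); q=[u[k].mean(),v[k].mean()]; print(q,ray(c,q,.02),ray(c,q,.0175))
plan(.427,-.001,.12,-8.5)
plan(.427,-.001,.12,81.5)
"
```

```text
t: 23.15
position: [0.6205, 0.1282, 0.139]
tcp_rot: [-154.6, 89.9, -168.5]
ft_force: [0.3, 0.3, -0.4]
gripper_width: 0.997
[[ 0.42512663 -0.00144805]]
[np.float64(nan), np.float64(nan)] [[nan nan]] [[nan nan]]
[np.float64(257.1523178807947), np.float64(193.89403973509934)] [[0.43639047 0.00061361]] [[0.43429503 0.00188559]]
turn [ 1.4767e+00 -8.0000e-04  2.0000e-03] deg 84.6 shift now [ 0.019  -0.1717 -0.1565] shift after turn [ 0.0186 -0.1719  0.1563]
turn [-1.6649e+00 -2.1000e-03 -9.0000e-04] deg -95.4 shift now [ 0.019  -0.1717 -0.1565] shift after turn [ 0.0186  0.1719 -0.1563]
j [11.7 29.9 10.  70.3  0.  25.6] pos [0.6202 0.1281 0.1386] g 1.006 F [ 0.8  0.3 -0.1] t 23.2
turn [-0.0941 -0.0019  0.0008] deg -5.4 shift now [ 0.019  -0.1717 -0.1565] shift after turn [ 0.0186 -0.1563 -0.1719]
turn [3.0475e+00 1.2000e-03 2.8000e-03] deg 174.6 shift now [ 0.019  -0.1717 -0.1565] shift after turn [0.0186 0.1563 0.1719]
j [11.7 29.9 10.  70.3  0.  25.6] pos [0.6202 0.1281 0.1386] g 1.006 F [ 0.8  0.3 -0.1] t 23.2<string>:7: RuntimeWarning: Mean of empty slice.
  ret = ret.dtype.type(ret / rcount)
```

```bash
python3 -c "
from h import *
for n,p in(('top',(267,193)),('scene',(256,195))):
  c=r.capture(n); im=cv2.imread(f'pics/{n}0.png')[...,::-1].copy()
  h=cv2.cvtColor(im,cv2.COLOR_RGB2HSV).astype(int);m=(h[...,0]>20)&(h[...,0]<35)&(h[...,1]>150)&(h[...,2]>120)
  v,u=np.nonzero(m); k=(abs(u-p[0])<16)&(abs(v-p[1])<16); q=[u[k].mean(),v[k].mean()]; print(n,np.round(q,1),[ray(c,q,z).round(4) for z in(.01,.015,.02)])
  c['img']=im
  for w in(16,18,20,24): print(w,find(c,'dark',p,.02,w),find(c,'notblue',p,.02,w))
"
```

```text
top [266.  192.9] [array([[4.269e-01, 1.000e-04]]), array([[4.262e-01, 1.000e-04]]), array([[4.255e-01, 2.000e-04]])]
16 [ 4.253e+02  1.000e-01  5.680e+01  5.970e+01 -9.200e+00] [ 4.262e+02  2.000e-01  6.120e+01  6.240e+01 -9.300e+00]
18 [ 4.253e+02  1.000e-01  5.680e+01  5.970e+01 -9.200e+00] [ 4.262e+02  2.000e-01  6.120e+01  6.240e+01 -9.300e+00]
20 [ 4.253e+02  1.000e-01  5.680e+01  5.970e+01 -9.200e+00] [ 4.262e+02  2.000e-01  6.120e+01  6.240e+01 -9.300e+00]
24 [ 4.253e+02  1.000e-01  5.680e+01  5.970e+01 -9.200e+00] [ 4.262e+02  2.000e-01  6.120e+01  6.240e+01 -9.300e+00]
scene [256.1 193.8] [array([[0.4265, 0.0035]]), array([[0.4307, 0.001 ]]), array([[ 0.4349, -0.0015]])]
16 [438.3  -5.7  65.5  75.7  -8.9] [435.1  -2.6  63.4  75.1  -9.1]
18 [438.3  -5.7  65.5  75.7  -8.9] [435.1  -2.6  63.4  75.1  -9.1]
20 [438.3  -5.7  65.5  75.7  -8.9] [435.1  -2.6  63.4  75.1  -9.1]
24 [438.3  -5.7  65.5  75.7  -8.9] [435.1  -2.6  63.4  75.1  -9.1]
```

```bash

python3 -m creep '0 0 0 0.1143 0 0 1;0 0 0 0.1143 0 0 1;0 0 0 0.1143 0 0 1;0 0 0 0.1143 0 0 1;0 0 0 0.1143 0 0 1;0 0 0 0.1143 0 0 1;0 0 0 0.1143 0 0 1;0 0 0 0.1143 0 0 1;0 0 0 0.1143 0 0 1;0 0 0 0.1143 0 0 1;0 0 0 0.1143 0 0 1;0 0 0 0.1143 0 0 1;0 0 0 0.1143 0 0 1'
python3 -m creep '0 -0.0213 0.0195 0 0 0 1;0 -0.0213 0.0195 0 0 0 1;0 -0.0213 0.0195 0 0 0 1;0 -0.0213 0.0195 0 0 0 1;0 -0.0213 0.0195 0 0 0 1;0 -0.0213 0.0195 0 0 0 1;0 -0.0213 0.0195 0 0 0 1;0 -0.0213 0.0195 0 0 0 1;0.03 0 0 0 0 0 1;0.03 0 0 0 0 0 1;0.03 0 0 0 0 0 1;0 0 0 0 0 0 1;0 0 0 0 0 0 1;0 0 0 0 0 0 1'
python3 -c "
from h import *
plan(.4275,.0005,.005,-9)
for n in('scene',):
  c=r.capture(n);x,y=proj(c,[.6215,.1283,.04]).astype(int);a=c['img'][y-40:y+40,x-40:x+40]
  x,y=proj(c,[.4275,.0,.02]).astype(int);b=c['img'][y-40:y+40,x-40:x+40]
  cv2.imwrite('pics/fan1.png',np.hstack([cv2.resize(i,(390,390),interpolation=2) for i in(a,b)])[...,::-1])
"
```

```text
t: 24.43
position: [0.6205, 0.1282, 0.1392]
tcp_rot: [-70.0, 89.9, -169.3]
ft_force: [-1.4, -0.1, 1.0]
gripper_width: 1.002
t: 25.6
position: [0.4286, 0.001, 0.0511]
tcp_rot: [98.9, 90.0, -0.1]
ft_force: [0.1, 0.3, 0.3]
gripper_width: 0.998
turn [-0.0003 -0.0001 -0.0005] deg -0.0 shift now [ 0.0461 -0.001   0.0007] shift after turn [ 0.0461 -0.001   0.0007]
turn [ 3.1412e+00 -8.0000e-04  1.0000e-04] deg 180.0 shift now [ 0.0461 -0.001   0.0007] shift after turn [ 0.0461  0.001  -0.0007]
j [  0.1  10.9 -31.2  47.9  -0.   99.2] pos [0.4286 0.001  0.0511] g 0.998 F [0.1 0.3 0.3] t 25.6
```

View pics/fan1.png

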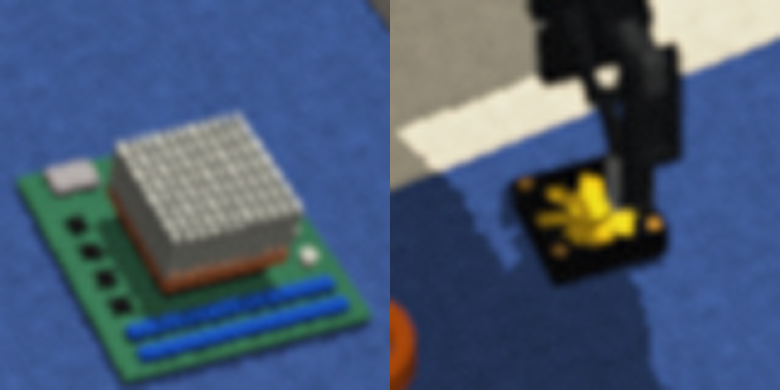

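The heatsink sits level and square on the board (left crop ~(205,200)), and the gripper straddles the fan (right crop ~(595,215)). Squeezing the fan both ways.

```bash

python3 -m creep '0.02 -0.0006 0.0004 0 0 0 1;0.02 0 0 0 0 0 1;0.006 0 0 0 0 0 1;0 0 0 0 0 0 1;0 0 0 0 0 0 0.5;0 0 0 0 0 0 0.5;0 0 0 0 0 0 0.5;0 0 0 0 0 0 0.5;0 0 0 0 0 0 0.5' 25
python3 -m creep '0 0 0 0 0 0 1;0 0 0 0 0 0 1;0 0 0 0 0 0 1;-0.02 0 0 0 0 0 1;-0.01 0 0 0 0 0 1;0 0 0 0 0 0 1'
python3 -m creep '0 0 0 -0.1205 0 0 1;0 0 0 -0.1205 0 0 1;0 0 0 -0.1205 0 0 1;0 0 0 -0.1205 0 0 1;0 0 0 -0.1205 0 0 1;0 0 0 -0.1205 0 0 1;0 0 0 -0.1205 0 0 1;0 0 0 -0.1205 0 0 1;0 0 0 -0.1205 0 0 1;0 0 0 -0.1205 0 0 1;0 0 0 -0.1205 0 0 1;0 0 0 -0.1205 0 0 1;0 0 0 -0.1248 0 0 1;0 0 0 0 0 0 1;0 0 0 0 0 0 1;0 0 0 0 0 0 1'
python3 -c "
from h import *
plan(.4275,.0005,.005,81)"
```

```text
t: 26.4
position: [0.4284, 0.0007, 0.0052]
tcp_rot: [100.0, 89.9, 1.0]
ft_force: [-1.0, -0.1, 8.2]
gripper_width: 0.694
t: 26.9
position: [0.4287, 0.0006, 0.0358]
tcp_rot: [99.1, 89.8, 0.1]
ft_force: [1.3, 0.4, -0.8]
gripper_width: 1.004
t: 28.23
position: [0.4273, 0.0007, 0.0337]
tcp_rot: [-169.8, 90.0, -179.0]
ft_force: [0.7, -0.4, 0.1]
gripper_width: 1.001
turn [-0.0048 -0.0002  0.    ] deg -0.3 shift now [ 0.0287 -0.0001  0.0002] shift after turn [ 0.0287 -0.0001  0.0002]
turn [3.1368e+00 0.0000e+00 3.0000e-04] deg 179.7 shift now [ 0.0287 -0.0001  0.0002] shift after turn [ 0.0287  0.0001 -0.0002]
j [  0.1  12.1 -32.7  45.2  -0.    9.4] pos [0.4273 0.0007 0.0337] g 1.001 F [ 0.7 -0.4  0.1] t 28.2
```

```bash

python3 -m creep '0.02 0 0 -0.0045 0 0 1;0.0087 0 0 0 0 0 1;0 0 0 0 0 0 1;0 0 0 0 0 0 0.5;0 0 0 0 0 0 0.5;0 0 0 0 0 0 0.5;0 0 0 0 0 0 0.5;0 0 0 0 0 0 0.5;0 0 0 0 0 0 0.5' 35
python3 -m creep '-0.03 0 0 0 0 0 0.5;-0.03 0 0 0 0 0 0.5;-0.03 0 0 0 0 0 0.5;-0.03 0 0 0 0 0 0.5;0 0 0 0 0 0 0.5;0 0 0 0 0 0 0.5;0 0 0 0 0 0 0.5;0 0 0 0 0 0 0.5'
python3 -c "
from h import *
plan(.6210,.1283,.12,76.1)"
```

```text
t: 28.98
position: [0.4278, 0.0007, 0.0059]
tcp_rot: [10.1, 89.9, 1.3]
ft_force: [-2.6, 1.5, 7.4]
gripper_width: 0.689
t: 29.65
position: [0.4267, 0.0006, 0.1243]
tcp_rot: [-171.3, 89.9, 179.9]
ft_force: [-0.6, -0.2, -0.5]
gripper_width: 0.693
turn [ 0.0894 -0.0015  0.0003] deg 5.1 shift now [0.004  0.1558 0.1725] shift after turn [0.0043 0.1706 0.1579]
turn [-3.0521e+00 -5.0000e-04 -2.3000e-03] deg -174.9 shift now [0.004  0.1558 0.1725] shift after turn [ 0.0043 -0.1706 -0.1579]
j [  0.1   6.7 -24.4  58.9   0.    8.9] pos [0.4267 0.0006 0.1243] g 0.693 F [-0.6 -0.2 -0.5] t 29.6
```

```bash

python3 -m creep '0 0 0 0.0894 0 0 0.5;0 0.0213 0.0197 0 0 0 0.5;0 0.0213 0.0197 0 0 0 0.5;0 0.0213 0.0197 0 0 0 0.5;0 0.0213 0.0197 0 0 0 0.5;0 0.0213 0.0197 0 0 0 0.5;0 0.0213 0.0197 0 0 0 0.5;0 0.0213 0.0197 0 0 0 0.5;0 0.0213 0.0197 0 0 0 0.5;0.02 0 0 0 0 0 0.5;0.02 0 0 0 0 0 0.5;0.005 0 0 0 0 0 0.5;0 0 0 0 0 0 0.5;0 0 0 0 0 0 0.5;0 0 0 0 0 0 0.5;0 0 0 0 0 0 0.5;0 0 0 0 0 0 0.5'
python3 -c "
from h import *
plan(.6210,.1283,.063,76.1)
c=r.capture('scene');x,y=proj(c,[.6215,.1283,.06]).astype(int)
cv2.imwrite('pics/fan2.png',cv2.resize(c['img'][y-40:y+40,x-40:x+40],(500,500),interpolation=2)[...,::-1])"
```

```text
t: 31.07
position: [0.6217, 0.1282, 0.0812]
tcp_rot: [25.8, 89.9, 11.9]
ft_force: [-0.5, -0.6, -0.4]
gripper_width: 0.688
turn [ 0.0001  0.0013 -0.0006] deg 0.0 shift now [ 0.0182 -0.0001 -0.0007] shift after turn [ 0.0182 -0.0001 -0.0007]
turn [-3.1415e+00  1.0000e-03  2.0000e-03] deg -180.0 shift now [ 0.0182 -0.0001 -0.0007] shift after turn [0.0182 0.0001 0.0007]
j [11.7 31.6  4.3 62.7  0.  25.5] pos [0.6217 0.1282 0.0812] g 0.688 F [-0.5 -0.6 -0.4] t 31.1
```

View pics/fan2.png

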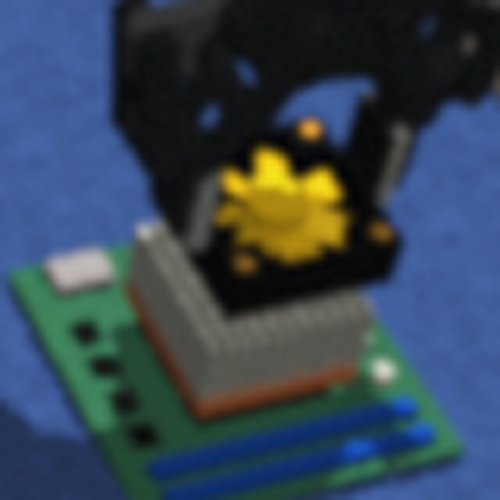

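The fan, at (300,220), is level above the heatsink. Lowering it.

```bash

python3 -m creep '0.010 0 -0.0004 0 0 0 0.5;0.004 0 0 0 0 0 0.5;0 0 0 0 0 0 0.5;0 0 0 0 0 0 0.5;0 0 0 0 0 0 0.5' | grep -E 'posi|force'
for k in 1 2 3 4 5 6 7 8; do
case $(python3 -c "
from workcell import r
print(int(r.observe()['ft_force'][2]>2.5))") in 0) python3 -m creep '0.0008 0 0 0 0 0 0.5;0 0 0 0 0 0 0.5;0 0 0 0 0 0 0.5' | grep -E 'posi|force';; *) echo contact;; esac; done
```

```text
position: [0.6209, 0.1283, 0.0661]
ft_force: [-0.3, 0.6, -0.7]
position: [0.621, 0.1283, 0.0655]
ft_force: [-0.8, -0.3, -1.1]
position: [0.6209, 0.1283, 0.0646]
ft_force: [-0.3, -0.8, -1.4]
position: [0.6209, 0.1283, 0.0638]
ft_force: [0.0, 0.4, 0.3]
position: [0.6209, 0.1283, 0.063]
ft_force: [0.1, 0.0, -0.9]
position: [0.621, 0.1283, 0.0629]
ft_force: [-4.2, -1.4, 10.1]
contact
contact
contact
```

```bash

python3 -m creep '0 0 0 0 0 0 1;0 0 0 0 0 0 1;0 0 0 0 0 0 1;0 0 0 0 0 0 1;-0.025 0 0 0 0 0 1;-0.03 0 0 0 0 0 1;-0.03 0 0 0 0 0 1;0 0 0 0.115 0 0 1;0 0 0 0.115 0 0 1;0 0 0 0.115 0 0 1;0 0 0 0.115 0 0 1;0 0 0 0.115 0 0 1;0 0 0 0.115 0 0 1;0 0 0 0.115 0 0 1;0 0 0 0.115 0 0 1;0 0 0 0.115 0 0 1;0 0 0 0.115 0 0 1;0 0 0 0.115 0 0 1;0 0 0 0.115 0 0 1'
python3 -m creep '0 -0.0115 0.0316 0 0 0 1;0 -0.0115 0.0316 0 0 0 1;0 -0.0115 0.0316 0 0 0 1;0 -0.0115 0.0316 0 0 0 1;0 -0.0115 0.0316 0 0 0 1;0 -0.0115 0.0316 0 0 0 1;0 -0.0115 0.0316 0 0 0 1;0 -0.0115 0.0316 0 0 0 1;0 -0.0115 0.0316 0 0 0 1;0 -0.0115 0.0316 0 0 0 1;0 -0.0115 0.0316 0 0 0 1;0 -0.0115 0.0316 0 0 0 1;0 -0.0115 0.0316 0 0 0 1;0 -0.0115 0.0316 0 0 0 1;0 -0.0115 0.0315 0 0 0 1;0.03 0 0 0 0 0 1;0.03 0 0 0 0 0 1;0.03 0 0 0 0 0 1;0 0 0 0 0 0 1;0 0 0 0 0 0 1'
python3 -c "
from h import *
plan(.424,-.3353,.005,-3)
out=[]
for n in('scene','top'):
  c=r.capture(n);x,y=proj(c,[.6215,.1283,.05]).astype(int);a=c['img'][y-40:y+40,x-40:x+40]
  out.append(cv2.resize(a,(390,390),interpolation=2))
  print(n,find(c,'dark',proj(c,[.6215,.1283,.077]),.077,18))
cv2.imwrite('pics/fan3.png',np.hstack(out)[...,::-1])
"
```

```text
t: 34.37
position: [0.6209, 0.1283, 0.1471]
tcp_rot: [-78.4, 90.0, -171.7]
ft_force: [-0.7, -0.4, 0.5]
gripper_width: 0.999
t: 36.03
position: [0.4234, -0.3354, 0.0568]
tcp_rot: [-125.6, 89.8, 141.4]
ft_force: [-0.3, 0.7, 1.1]
gripper_width: 0.997
turn [ 0.0007 -0.0016  0.0022] deg 0.0 shift now [ 0.0518  0.0007 -0.0001] shift after turn [ 0.0518  0.0006 -0.0001]
turn [-3.1409e+00 -3.5000e-03 -2.5000e-03] deg -180.0 shift now [ 0.0518  0.0007 -0.0001] shift after turn [ 0.0518 -0.0006  0.0001]
j [-38.4  22.5 -14.   53.7   0.   54.6] pos [ 0.4234 -0.3354  0.0568] g 0.997 F [-0.3  0.7  1.1] t 36.0
scene [630.2 118.8  71.   73.1 -14.4]
top [617.9 126.2  62.1  62.9 -13.9]
```

View pics/fan3.png

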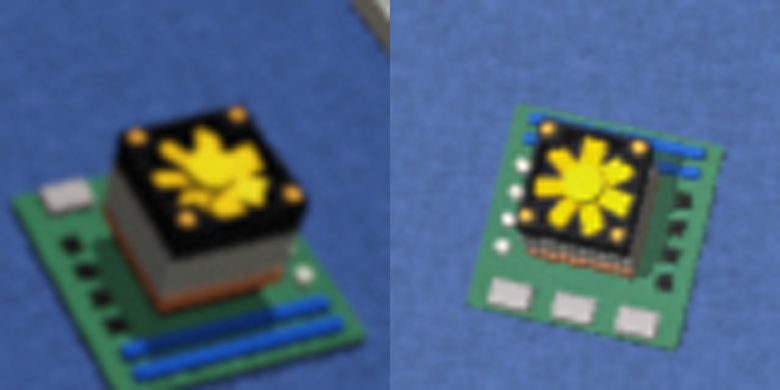

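The fan sits flat and aligned in both crops. Next, the guard.

```bash

python3 -m creep '0.02 0.0004 0 0 0 0 0.85;0.02 0 0 0 0 0 0.80;0.012 0 0 0 0 0 0.76;0.003 0 0 0 0 0 0.76;0 0 0 0 0 0 0.76;0 0 0 0 0 0 0.76;0 0 0 0 0 0 0.76' 25 | grep -E 'posi|force|width'
for k in 1 2 3 4 5 6 7 8; do
case $(python3 -c "
from workcell import r
print(int(r.observe()['ft_force'][2]>2.5))") in 0) python3 -m creep '0.001 0 0 0 0 0 0.76;0 0 0 0 0 0 0.76;0 0 0 0 0 0 0.76' | grep -E 'posi|force';; *) echo contact;; esac; done
```

```text
position: [0.4255, -0.3367, 0.0038]
ft_force: [0.5, -0.5, 0.7]
gripper_width: 0.761
position: [0.4249, -0.3363, 0.0017]
ft_force: [0.7, -0.2, 2.5]
position: [0.4249, -0.3364, 0.0011]
ft_force: [-1.9, 1.7, 15.0]
contact
contact
contact
contact
contact
contact
```

Contact came too early for the table, so a finger is probably on the guard's rim. I'll back off, open wider and descend again.

```bash

python3 -m creep '-0.006 0 0 0 0 0 0.95;0 -0.002 0 0 0 0 0.95;0 0 0 0 0 0 0.95;0 0 0 0 0 0 0.95;0.006 0 0 0 0 0 0.95;0 0 0 0 0 0 0.95;0 0 0 0 0 0 0.95' | grep -E 'posi|force|width'
for k in 1 2 3 4 5 6 7 ; do
case $(python3 -c "
from workcell import r
print(int(r.observe()['ft_force'][2]>2.5))") in 0) python3 -m creep '0.0012 0 0 0 0 0 0.92;0 0 0 0 0 0 0.92;0 0 0 0 0 0 0.92' | grep -E 'posi|force';; *) echo contact;; esac; done
```

```text
position: [0.4222, -0.3357, -0.0004]
ft_force: [-0.4, -1.0, -0.2]
gripper_width: 0.947
position: [0.4226, -0.3359, -0.001]
ft_force: [0.5, 0.3, -0.2]
position: [0.4226, -0.336, -0.0022]
ft_force: [0.1, -0.3, 0.3]
position: [0.4226, -0.3359, -0.0034]
ft_force: [0.2, 0.6, 0.1]
position: [0.4226, -0.3359, -0.0046]
ft_force: [-0.3, 0.5, 0.7]
position: [0.4225, -0.3359, -0.0059]
ft_force: [-0.6, 0.4, 1.1]
position: [0.4226, -0.3359, -0.0071]
ft_force: [0.2, 0.2, -0.2]
position: [0.4226, -0.3359, -0.0083]
ft_force: [-0.3, -0.6, 0.3]
```

```bash

python3 -m creep '-0.0055 0 0 0 0 0 0.92;0 0 0 0 0 0 0.5;0 0 0 0 0 0 0.5;0 0 0 0 0 0 0.5;0 0 0 0 0 0 0.5;0 0 0 0 0 0 0.5' 25
python3 -m creep '0 0 0 0 0 0 1;0 0 0 0 0 0 1;0 0 0 0 0 0 1;-0.02 0 0 0 0 0 1;0 0 0 0 0 0 1'
python3 -m creep '0 0 0 -0.1205 0 0 1;0 0 0 -0.1205 0 0 1;0 0 0 -0.1205 0 0 1;0 0 0 -0.1205 0 0 1;0 0 0 -0.1205 0 0 1;0 0 0 -0.1205 0 0 1;0 0 0 -0.1205 0 0 1;0 0 0 -0.1205 0 0 1;0 0 0 -0.1205 0 0 1;0 0 0 -0.1205 0 0 1;0 0 0 -0.1205 0 0 1;0 0 0 -0.1205 0 0 1;0 0 0 -0.1248 0 0 1;0 0 0 0 0 0 1;0 0 0 0 0 0 1;0 0 0 0 0 0 1'
python3 -c "
from h import *
plan(.4226,-.3359,-.003,87)"
```

```text
t: 40.05
position: [0.423, -0.3362, -0.002]
tcp_rot: [56.3, 89.9, -36.7]
ft_force: [-1.8, 1.7, 9.4]
gripper_width: 0.693
t: 40.47
position: [0.4235, -0.3366, 0.0195]
tcp_rot: [55.7, 89.9, -37.3]
ft_force: [1.0, -0.6, 0.0]
gripper_width: 1.003
t: 41.8
position: [0.4226, -0.336, 0.0172]
tcp_rot: [127.8, 90.0, 124.6]
ft_force: [0.5, 0.4, 0.4]
gripper_width: 0.999
turn [-0.0037 -0.     -0.    ] deg -0.2 shift now [ 0.0202  0.0001 -0.    ] shift after turn [ 0.0202  0.0001 -0.    ]
turn [ 3.1379 -0.      0.    ] deg 179.8 shift now [ 0.0202  0.0001 -0.    ] shift after turn [ 0.0202 -0.0001  0.    ]
j [-38.5  24.7 -17.2  48.2   0.  -35.3] pos [ 0.4226 -0.336   0.0172] g 0.999 F [0.5 0.4 0.4] t 41.8
```

```bash

python3 -m creep '0.0200 0 0 -0.004 0 0 1;0 0 0 0 0 0 1;0 0 0 0 0 0 0.5;0 0 0 0 0 0 0.5;0 0 0 0 0 0 0.5;0 0 0 0 0 0 0.5;0 0 0 0 0 0 0.5;0 0 0 0 0 0 0.5' 30
python3 -m creep '-0.03 0 0 0 0 0 0.5;-0.03 0 0 0 0 0 0.5;-0.03 0 0 0 0 0 0.5;-0.03 0 0 0 0 0 0.5;-0.03 0 0 0 0 0 0.5;0 0 0 0 0 0 0.5;0 0 0 0 0 0 0.5;0 0 0 0 0 0 0.5;0 0 0 0 0 0 0.5'
python3 -c "
from h import *
plan(.6210,.1283,.14,76.1)"
```

```text
t: 42.47
position: [0.423, -0.3363, -0.0019]
tcp_rot: [-33.7, 89.9, -36.5]
ft_force: [-1.0, 1.2, 7.9]
gripper_width: 0.687
t: 43.22
position: [0.4221, -0.3356, 0.1463]
tcp_rot: [145.3, 89.9, 142.5]
ft_force: [-0.4, -0.0, -0.8]
gripper_width: 0.694
turn [ 0.1948 -0.0014 -0.0008] deg 11.2 shift now [0.0065 0.4728 0.1765] shift after turn [0.0063 0.4981 0.0816]
turn [-2.9467e+00  1.1000e-03 -2.1000e-03] deg -168.8 shift now [0.0065 0.4728 0.1765] shift after turn [ 0.0063 -0.4981 -0.0816]
j [-38.5  18.6  -5.9  65.6  -0.  -35.7] pos [ 0.4221 -0.3356  0.1463] g 0.694 F [-0.4 -0.  -0.8] t 43.2
```

```bash

python3 -m creep '0 0 0 0.0974 0 0 0.5;0 0 0 0.0974 0 0 0.5;0 0.0332 0.0054 0 0 0 0.5;0 0.0332 0.0055 0 0 0 0.5;0 0.0332 0.0054 0 0 0 0.5;0 0.0332 0.0055 0 0 0 0.5;0 0.0332 0.0054 0 0 0 0.5;0 0.0332 0.0055 0 0 0 0.5;0 0.0332 0.0054 0 0 0 0.5;0 0.0332 0.0055 0 0 0 0.5;0 0.0332 0.0054 0 0 0 0.5;0 0.0332 0.0055 0 0 0 0.5;0 0.0332 0.0054 0 0 0 0.5'
python3 -m creep '0 0.0332 0.0055 0 0 0 0.5;0 0.0332 0.0054 0 0 0 0.5;0 0.0332 0.0055 0 0 0 0.5;0 0.0332 0.0054 0 0 0 0.5;0.02 0 0 0 0 0 0.5;0.02 0 0 0 0 0 0.5;0.008 0 0 0 0 0 0.5;0 0 0 0 0 0 0.5;0 0 0 0 0 0 0.5;0 0 0 0 0 0 0.5;0 0 0 0 0 0 0.5;0 0 0 0 0 0 0.5'
python3 -c "
from h import *
plan(.6210,.1283,.077,76.1)
c=r.capture('scene');x,y=proj(c,[.6215,.1283,.07]).astype(int)
cv2.imwrite('pics/g2.png',cv2.resize(c['img'][y-40:y+40,x-40:x+40],(500,500),interpolation=2)[...,::-1])"
```

```text
t: 44.3
position: [0.5682, 0.0059, 0.1462]
tcp_rot: [-164.2, 89.9, -178.1]
ft_force: [0.5, -0.1, -0.4]
gripper_width: 0.686
t: 45.3
position: [0.622, 0.1277, 0.1003]
tcp_rot: [26.3, 89.9, 12.4]
ft_force: [1.4, -0.1, -0.3]
gripper_width: 0.689
turn [-0.0002  0.0013 -0.0006] deg -0.0 shift now [ 0.0233  0.0003 -0.0011] shift after turn [ 0.0233  0.0003 -0.0011]
turn [ 3.1414e+00 -1.0000e-03 -2.1000e-03] deg 180.0 shift now [ 0.0233  0.0003 -0.0011] shift after turn [ 0.0233 -0.0003  0.0011]
j [11.6 30.9  6.1 65.1  0.  25.5] pos [0.622  0.1277 0.1003] g 0.689 F [ 1.4 -0.1 -0.3] t 45.3
```

View pics/g2.png

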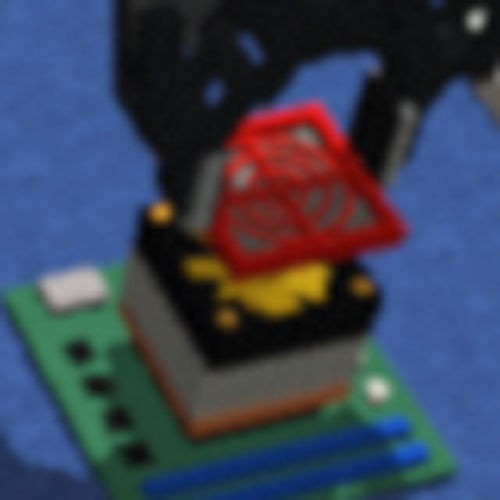

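The guard, at (315,195), is level and square above the fan. Lowering it.

```bash

python3 -m creep '0.010 0.0003 -0.0005 0 0 0 0.5;0.009 0 0 0 0 0 0.5;0 0 0 0 0 0 0.5;0 0 0 0 0 0 0.5;0 0 0 0 0 0 0.5' | grep -E 'posi|force'
for k in 1 2 3 4 5 6 7 8 9; do
case $(python3 -c "
from workcell import r
print(int(r.observe()['ft_force'][2]>2.5))") in 0) python3 -m creep '0.0008 0 0 0 0 0 0.5;0 0 0 0 0 0 0.5;0 0 0 0 0 0 0.5' | grep -E 'posi|force';; *) echo contact;; esac; done
```

```text
position: [0.6209, 0.1283, 0.0801]
ft_force: [0.5, -0.0, -0.3]
position: [0.6212, 0.1283, 0.0797]
ft_force: [1.3, 0.6, -0.6]
position: [0.621, 0.1283, 0.0787]
ft_force: [0.0, -0.0, -0.2]
position: [0.621, 0.1283, 0.0779]
ft_force: [0.4, 0.0, -0.5]
position: [0.621, 0.1283, 0.077]
ft_force: [-0.0, -0.7, -0.7]
position: [0.621, 0.1283, 0.0763]
ft_force: [-0.5, 0.4, -0.6]
position: [0.621, 0.1283, 0.0755]
ft_force: [0.4, 0.6, -1.0]
position: [0.6212, 0.1283, 0.0752]
ft_force: [-2.5, -0.2, 5.2]
contact
contact
```

Contact came at the expected height (≈0.075). Releasing, lifting and backing away toward the robot.

```bash

python3 -m creep '0 0 0 0 0 0 1;0 0 0 0 0 0 1;0 0 0 0 0 0 1;0 0 0 0 0 0 1;-0.02 0 0 0 0 0 1;-0.03 0 0 0 0 0 1;-0.03 0 0 0 0 0 1;0 -0.03 -0.02 0 0 0 1;0 -0.03 -0.02 0 0 0 1;0 -0.03 -0.02 0 0 0 1;0 -0.03 -0.02 0 0 0 1;0 -0.03 -0.02 0 0 0 1;0 -0.03 -0.02 0 0 0 1;0 -0.03 -0.02 0 0 0 1;0 -0.03 -0.02 0 0 0 1;0 0 0 0 0 0 1;0 0 0 0 0 0 1;0 0 0 0 0 0 1'
python3 -c "
from h import *
out=[]
for n in('scene','top'):
  c=r.capture(n);x,y=proj(c,[.6215,.1283,.05]).astype(int);a=c['img'][y-40:y+40,x-40:x+40]
  out.append(cv2.resize(a,(390,390),interpolation=2))
  print(n,find(c,'red',proj(c,[.6215,.1283,.085]),.085,20))
  cv2.imwrite(f'pics/{n}9.png',c['img'][...,::-1])
cv2.imwrite('pics/end.png',np.hstack(out)[...,::-1])
"
```

```text
t: 49.02
position: [0.4085, -0.0663, 0.155]
tcp_rot: [14.2, 89.9, 0.3]
ft_force: [0.2, -0.1, -0.4]
gripper_width: 1.0
scene [625.6 125.4  62.9  64.2 -14.1]
top [620.5 127.3  62.8  63.  -14.4]
```

View pics/end.png

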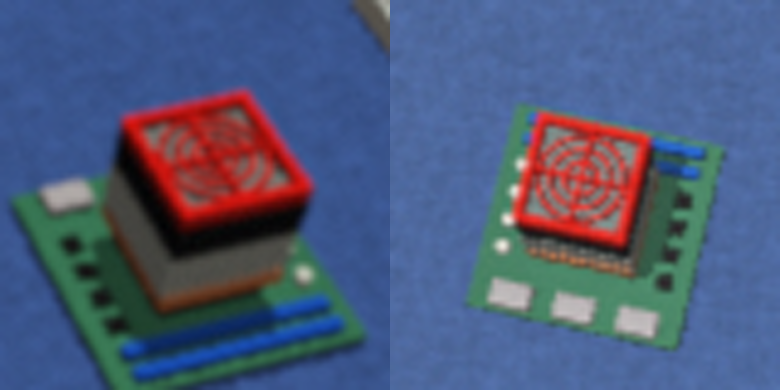

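View pics/scene9.png

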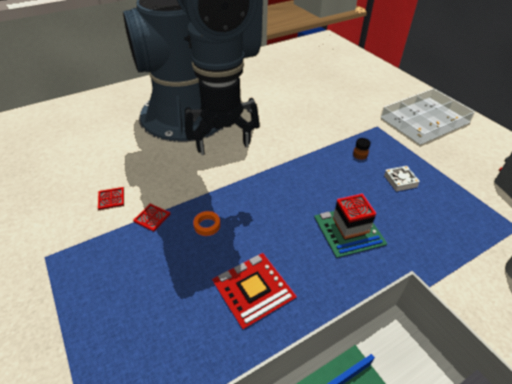

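The stack is square and centred at (354,218). The white fan (402,178), tape (207,223), jar (362,149), the other two guards and the red board are where they were. The gripper is clear, so I'm handing in.

```bash
python3 -c "
from workcell import r
print(r.hand_in())"
```

```text
the job is handed in; nothing more can be done
None
```

The cooler is stacked on the green board: processor, heatsink, black fan, then the red guard that started farthest from the base. I placed them in that order, lowering each until I felt contact before letting go, and handed in at about 49 s of the 102 s allowed.

- **Final position:** The guard on top reads within about 1 mm of the socket in the top camera and about 5 mm in the scene camera. The two cameras disagreed by up to 5 mm on some other objects too (2–3 mm on the sockets and board), and a check with the arm placed the parts to within about 1 mm. Its yaw reads −14.1° to −14.4°, against about −13.9° for the board.
- **Final pictures:** The stack looks flat and square. The white fan, tape, jar, spare guards and red board look unmoved, and the open gripper is well clear.
- **Went wrong once:** On the first try for the guard, one finger pressed on its rim with about 15 N. I backed off, opened wider and picked it up cleanly.
- **Discounted readings:** The scene-camera masks of the tall or dark parts (heatsink and fan) were off because the parts' sides showed in them. I went by the top view and by squeezing each part both ways to centre it in the gripper.

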